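Stir the polishing pieces, then hang up the paddle

TASK

The ceramic polishing pieces have settled on one side of the steel pan: take the wooden paddle out of its holder and stir them round with its blade until every piece has been shifted a good 2 cm from where it lay, keeping them all in the pan and keeping the fingers off them. Then hang the paddle by the window in its handle on the hook of the stand and leave it hanging still, with the other things on the bench left where they are.

Things in the scene. Friction and masses are not known exactly. Their poses are not given: they have to be found in the camera images.
- paddle: Wooden stirring paddle, upright in the holder, 204 mm long, 180 g. Origin: centre of the blade's lower edge; z up the shaft, x thickness, y width. Blade 12 x 46 mm (x, y), z 0-60 mm; shaft 14 mm round; handle 14 x 60 mm, z 110-204 mm, with a window right through along x, 46 mm wide (y), z 120-162 mm, and above it a solid grip bar, z 162-204 mm, its lower edge rounded.
- paddle_grip (a point): Centre of the paddle's solid grip bar (14 mm thick along x, 60 mm wide, 42 mm high), at z = 183 mm in the paddle's frame; pinch it here across x. Axes as the paddle's.
- paddle_bar (a point): Centre of the underside of the grip bar = middle of the window's upper edge, at z = 162 mm in the paddle's frame. It rests on the hook when the paddle hangs.
- paddle_tip (a point): Centre of the blade's lower edge (the paddle's origin).
- holder: Fixed grey upright pocket in which the paddle stands. Origin at the centre of its underside, foot 90 x 100 mm. Pocket 34 x 70 mm outside, 18 mm (x) by 54 mm (y) inside, inner floor at 6 mm, top edge at 90 mm.
- pan: Fixed round steel pan with two side ears (at its y ends, out to 110 mm from the axis, 55 mm high). Origin: centre of its underside, z up. Outer radius 86 mm, wall 4 mm (inner radius 80 mm at the floor), inner floor at z = 5 mm, rim at z = 70 mm. The pieces start on its +x half; its -x half is bare.
- stand: Fixed steel hook stand. Origin: centre of its base's underside (130 mm along x, 100 along y, 12 high). A 14 mm post stands at x = +45 mm; from its top a level flat arm, 20 mm wide (y) and 10 mm high (z 200 to 210 mm), points along -x to x = -56 mm, where its end turns up to z = 221 mm (6 mm thick).
- hook_seat (a point): Point on top of the hook's level arm where the paddle should hang, at x = -15 mm, y = 0, z = 210 mm in the stand's frame. Axes as the stand's.
- hook_tip (a point): Top of the hook's upturned end, at x = -53 mm, z = 221 mm in the stand's frame.
- bead0: one of seven like white ceramic polishing pieces, a short cylinder 26 mm across and 20 mm high, 20 g, at the start standing on the pan's floor in a huddle on one side of the pan; origin at its centre, z along its axis
- bead1: one of seven like white ceramic polishing pieces, a short cylinder 26 mm across and 20 mm high, 20 g, at the start standing on the pan's floor in a huddle on one side of the pan; origin at its centre, z along its axis
- bead2: one of seven like white ceramic polishing pieces, a short cylinder 26 mm across and 20 mm high, 20 g, at the start standing on the pan's floor in a huddle on one side of the pan; origin at its centre, z along its axis
- bead3: one of seven like white ceramic polishing pieces, a short cylinder 26 mm across and 20 mm high, 20 g, at the start standing on the pan's floor in a huddle on one side of the pan; origin at its centre, z along its axis
- bead4: one of seven like white ceramic polishing pieces, a short cylinder 26 mm across and 20 mm high, 20 g, at the start standing on the pan's floor in a huddle on one side of the pan; origin at its centre, z along its axis
- bead5: one of seven like white ceramic polishing pieces, a short cylinder 26 mm across and 20 mm high, 20 g, at the start standing on the pan's floor in a huddle on one side of the pan; origin at its centre, z along its axis
- bead6: one of seven like white ceramic polishing pieces, a short cylinder 26 mm across and 20 mm high, 20 g, at the start standing on the pan's floor in a huddle on one side of the pan; origin at its centre, z along its axis
- bearing: Bystander, loose: a ball-bearing ring, 52 mm across, 16 mm high; origin at the centre of its underside.
- gearwheel: Bystander, loose: a dark steel hub, 56 mm across, 34 mm high; origin at the centre of its underside.
- wrench: Bystander, loose: a wrench lying flat; origin at the centre of its underside.
- screwdriver: Bystander, loose: a screwdriver lying flat; origin at the centre of its underside.
- can: Bystander, loose: a bare metal can, 52 mm across, 120 mm high; origin at the centre of its underside.
- flange: Bystander, loose: an aluminium flange, 68 mm across, 40 mm high; origin at the centre of its underside.

How it is judged:
By the outcome, as a careful person would: the job done as asked, in the order asked, and still so for the second after the job is handed in, with the robot touching nothing.
It also fails if it takes over 72 s, if anything falls off the work surface, if the arm or the gripper's body presses on something with over 40 N, if the wrist force passes 120 N, or if a joint passes its speed limit or range.

ROBOT

A 6-joint arm with a two-finger parallel gripper is mounted at the origin on the work surface. World frame = base frame: x ahead of the robot, y to its left, z up, the work surface at z = 0. Lengths are in mm, angles in degrees, forces in N, time in s.
With the tool pointing down it reaches from about 300 to 850 mm from the base axis. Payload 4.2 kg.
Tool frame: the origin (TCP) lies on the front face of the gripper's body, between the roots of the fingers; the fingertips stand 78 mm ahead of it and the grasp point (between the pads) lies 60 mm ahead of it; x points along the fingers, y is the direction in which the jaws open and shut, and the axes are right-handed (so a half turn about x gives the same grasp; the last joint's range is limited). The gripper opens to 91 mm and grips with 3 to 60 N. Pads are 32 mm wide; open, the fingers measure 118 mm over their backs; the gripper's body (76 mm by 178 mm) begins 60 mm behind the grasp point.
Start: joints at [61.994, 18.312, 89.639, -0, 72.044, -1.146], TCP at [259.796, 512.973, 292.276] pointing down, gripper open.
Joint ranges: [-177.97, 177.97], [-48.28, 115.42], [12.27, 149.76], [-77.06, 257.06], [2.81, 150.46], [-146.56, 146.56]. Speed limits (degrees/s): [147.25, 147.25, 180, 180, 180, 180].

INTERFACE

Orientations are given as [roll, pitch, yaw] about the fixed x, y, z axes, in that order (R = Rz(yaw) Ry(pitch) Rx(roll)).
In Python, from workcell import status, viewer, env gives the robot as it stands. The module is installed in compiled form; this text tells all that it offers.
- The arm moves only by the tool move_arm, never from a script. Its argument "moves" is a list of rows, each a list of 3 entries, a list of its own where there are three numbers: the shift along the tool's x, y, z in cm, then the turn about the tool's x in rad, then the gripper's target within -1 to 1 (fully open at 1, half-way at 0, shut at -1). A call has 1 to 20 rows; each row is the pose to reach, as a shift and turn from the pose commanded when the call began, along the tool's axes at that moment; what a row does not reach only later rows make up. A row lasts 1/8 s, in which the tool goes at most 62.5 mm and 10.7 degrees, less where a joint would pass 70% of its speed; a pose out of reach is approached as far as the arm can. A call with a gripper value outside its range is refused whole. The fingers move at their own pace and stop on an object; "force" is the grip in N (left out, the last holds). Time passes only in rows, so rows that repeat a pose let the fingers close. It gives the time, the measured TCP pose, the force and the opening at its end, in the units of the state.
- status.state(): the state, without advancing time (a new reading comes with each control period).
- viewer.grab_frame(name): name is "scene" or "top" or "wrist"; returns the picture (400x640x3 uint8, red, green, blue); there is no depth.
- viewer.get_calibration(name): a dict with "camera_matrix" (3x3 intrinsics, pixels), "eye" and "rotation" of the camera in the world. Camera axes: x right, y down, z forward; pixel columns grow to the right and rows downward; lengths in mm; the calibration is good to about 2 mm. The wrist camera is an equidistant fisheye: a pixel r from the principal point sees the ray r / f radians off the axis. A picture is of the moment at which its call begins: read the wrist's pose just before it. get_calibration takes no time and is no camera call; for the wrist camera it gives the pose at the moment of the call.
- env.job_done(): hands the job in, once; it reports no verdict.
The state is a dict: "time_s": time; "qpos": joint angles; "qvel": joint speeds; "effort": joint torques, N m; "ee_pos": TCP position; "ee_rot": TCP orientation; "force": force on the tool from outside, world axes, zero at the start; "torque": the same for the moment, N m; "gripper_width": finger opening in mm.
Only numpy, scipy, OpenCV 4.12 (cv2) and the standard library are available. Lean on these libraries where they do the work, as an engineer would, in place of code of your own. Each camera call takes 0.05 s, during which the arm holds its last target.

## Working session

There is one attempt and no reset: what is moved stays moved. The work goes in short steps, Python scripts to look and compute and a tool call to move; the robot and the scene stay as the last step left them, time stands still between calls to the robot, and variables do not carry over. Pictures are saved under pics/ and viewed, and the job is handed in when it is done.

Besides the shell and the picture viewer there is one more tool, called after "Call:" as a command line: name --argument value ..., lists and objects as JSON in quotes. move_arm: Moves the arm, as the interface text tells. Its arguments: {"type":"object","properties":{"moves":{"type":"array","items":{"type":"array"}},"force":{"type":"number"}},"required":["moves"]}

```bash
mkdir -p pics
python3 - <<'E'
from workcell import status, viewer
import cv2
print(status.state())
for n in("scene","top","wrist"):
    c=viewer.get_calibration(n);print(n,c)
    f=viewer.grab_frame(n);cv2.imwrite(f"pics/{n}0.png",f[:,:,::-1])
E
```

```text
{'time_s': 0.0, 'qpos': array([ 6.19953045e+01,  1.83507215e+01,  8.97084078e+01, -3.38598466e-04,
        7.20445238e+01, -1.14560540e+00]), 'qvel': array([-0.01057361, -0.00253112, -0.04625794,  0.05743396, -0.07149441,
       -0.0150637 ]), 'effort': array([-3.02146284e-03, -4.12463164e+01, -2.31969881e+01,  7.25887902e-02,
        4.57312376e-02, -1.30192702e-04]), 'ee_pos': array([259.59981311, 512.62849693, 291.41582508]), 'ee_rot': array([ -90.96766073,   89.89634649, -117.82664619]), 'force': array([0.10837698, 0.39133387, 0.28169579]), 'torque': array([-0.02466664, -0.00388789,  0.00825335]), 'gripper_width': 91.30812198530579}
scene {'camera_matrix': array([[469.55096016,   0.        , 322.93836304],
       [  0.        , 469.55096016, 197.69235566],
       [  0.        ,   0.        ,   1.        ]]), 'eye': array([1484.1311103 ,  293.37386139, 1056.09330698]), 'rotation': array([-133.55311024,   -0.88203154,  110.8156982 ])}
top {'camera_matrix': array([[428.8195606 ,   0.        , 325.71534015],
       [  0.        , 428.8195606 , 196.85102645],
       [  0.        ,   0.        ,   1.        ]]), 'eye': array([ 451.88031661,   -7.17336716, 1098.45836672]), 'rotation': array([-174.20289269,   -1.60243949,  -88.64639351])}
wrist {'camera_matrix': array([[309.70691629,   0.        , 321.38479042],
       [  0.        , 309.70691629, 202.99612345],
       [  0.        ,   0.        ,   1.        ]]), 'eye': array([185.28891027, 549.0427335 , 382.3980708 ]), 'rotation': array([1.63252382e+02, 1.00228786e-01, 6.31014799e+01])}
```

View pics/scene0.png

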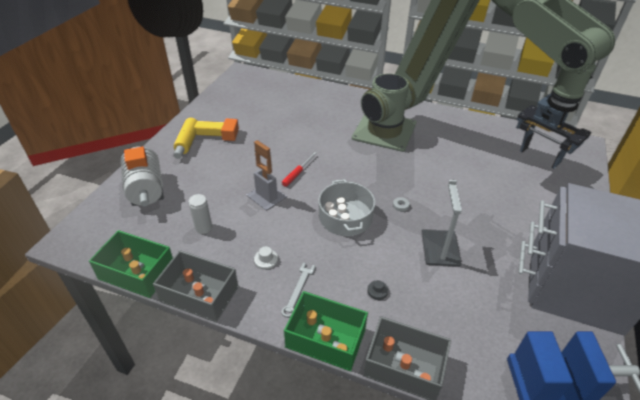

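View pics/top0.png

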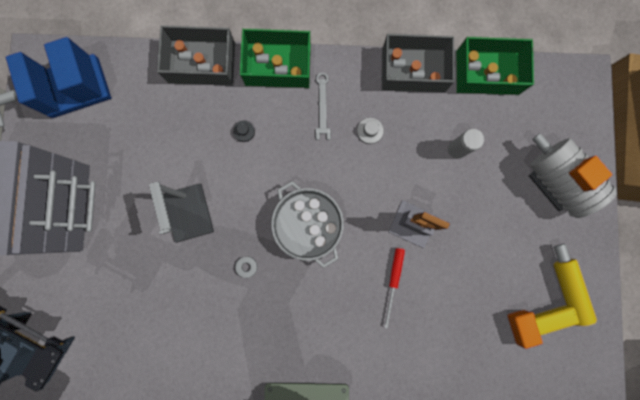

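View pics/wrist0.png

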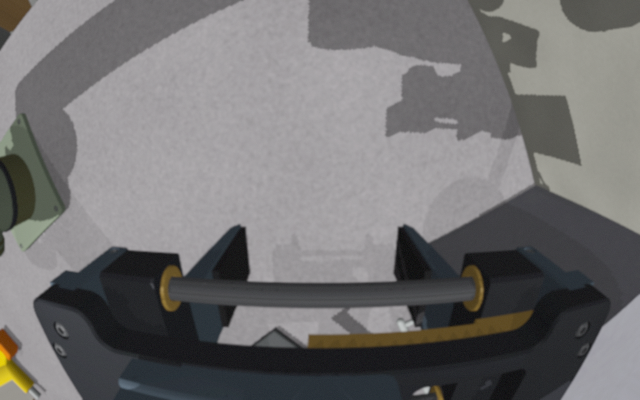

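The top view shows the pan at about (308,225), the holder and paddle at (425,220), the stand at (180,212) with its arm at (160,207), and the bearing at (245,267). I'll enlarge the parts that matter.

Run:
```python
import cv2, numpy as np
t=cv2.imread("pics/top0.png");s=cv2.imread("pics/scene0.png")
def crop(i,x,y,w,h,k,n): cv2.imwrite(f"pics/{n}.png",cv2.resize(i[y:y+h,x:x+w],None,fx=k,fy=k,interpolation=cv2.INTER_CUBIC))
crop(t,260,170,200,100,4,"t_pan")
crop(t,120,170,100,80,7,"t_stand")
crop(t,385,185,80,65,9,"t_hold")
crop(s,235,130,150,110,5,"s_hold")
crop(s,380,165,110,110,5,"s_stand")
```

```text
(no output)
```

View pics/t_pan.png

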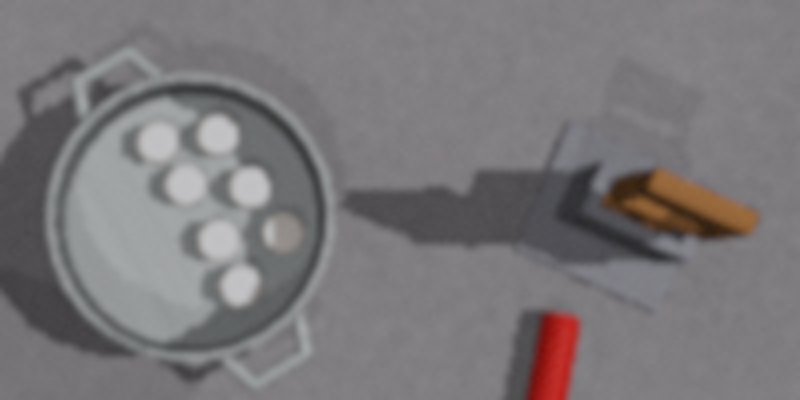

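View pics/t_stand.png

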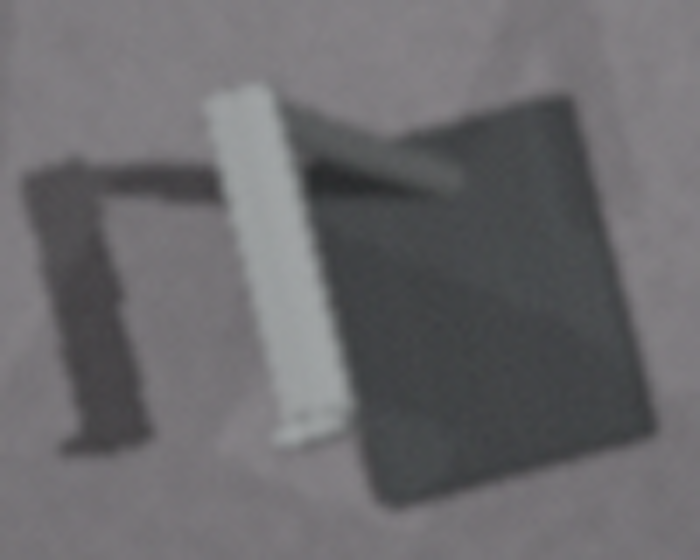

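View pics/t_hold.png

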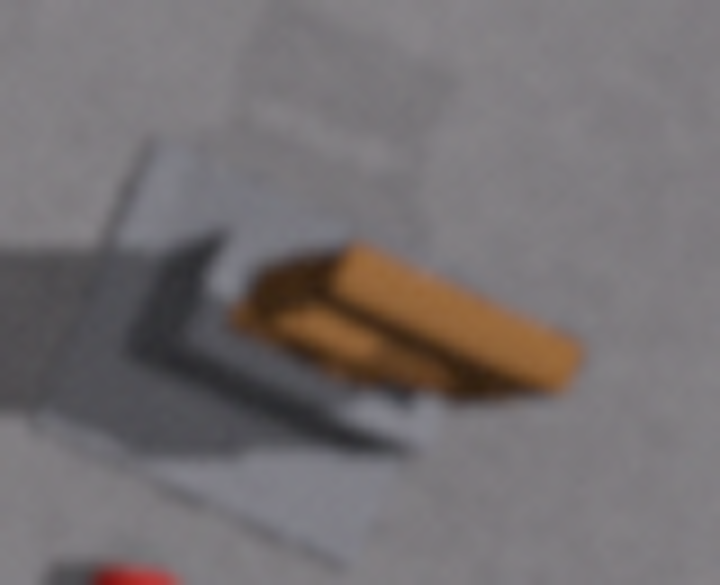

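View pics/s_hold.png

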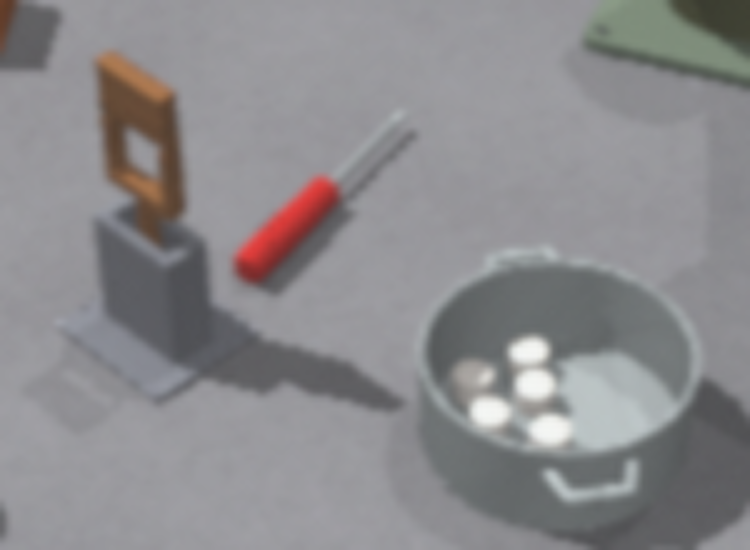

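View pics/s_stand.png

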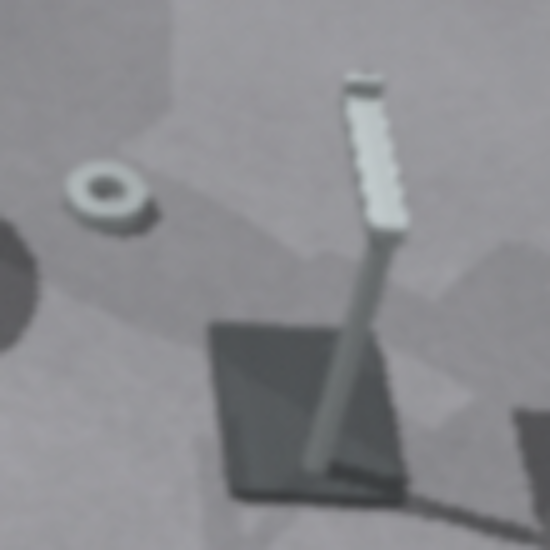

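```bash
cat > h.py <<'E'
import numpy as np, cv2
from scipy.spatial.transform import Rotation as R
from workcell import status, viewer, env
def cam(n):
    c=viewer.get_calibration(n); return c['camera_matrix'],np.array(c['eye']),R.from_euler('xyz',c['rotation'],degrees=True).as_matrix()
def ray(n,uv,C=None):
    K,e,M=C or cam(n); uv=np.atleast_2d(np.float64(uv))
    p=np.c_[(uv[:,0]-K[0,2])/K[0,0],(uv[:,1]-K[1,2])/K[1,1]]
    if n=='wrist':
        r=np.linalg.norm(p,axis=1)+1e-12; d=np.c_[p*(np.sin(r)/r)[:,None],np.cos(r)]
    else: d=np.c_[p,np.ones(len(p))]
    d=d@M.T; return e,d/np.linalg.norm(d,axis=1)[:,None]
def onz(n,uv,z,C=None):
    e,d=ray(n,uv,C); return e+d*((z-e[2])/d[:,2])[:,None]
def proj(n,P,C=None):
    K,e,M=C or cam(n); q=(np.atleast_2d(P)-e)@M
    if n=='wrist':
        th=np.arctan2(np.hypot(q[:,0],q[:,1]),q[:,2]); r=np.hypot(q[:,0],q[:,1])+1e-12
        q=np.c_[q[:,:2]*(th/r)[:,None],np.ones(len(q))]
    else: q=q/q[:,2:]
    return q[:,:2]*[K[0,0],K[1,1]]+K[:2,2]
def tri(us,ut):
    e1,d1=ray('scene',us);e2,d2=ray('top',ut);d1=d1[0];d2=d2[0]
    A=np.c_[d1,-d2];s=np.linalg.lstsq(A,e2-e1,rcond=None)[0]
    a=e1+s[0]*d1;b=e2+s[1]*d2;return (a+b)/2,np.linalg.norm(a-b)
def shot(n,name,box=None,k=1):
    f=viewer.grab_frame(n)[:,:,::-1].copy()
    if box: x,y,w,h=box; g=cv2.resize(f[y:y+h,x:x+w],None,fx=k,fy=k,interpolation=cv2.INTER_CUBIC)
    else: g=f
    cv2.imwrite(f'pics/{name}.png',g); return f
E
python3 - <<'E'
from h import *
np.set_printoptions(precision=1,suppress=True)
def c(p,k,o): return (np.array(p,float)+.5)/k-.5+np.array(o)
ph=c([(355,243),(585,347),(562,392),(332,290)],9,(385,185))
P=onz('top',ph,210);print('paddle top\n',P,P.mean(0)); 
print('width',np.linalg.norm(P[0]-P[1]),'dir',np.degrees(np.arctan2(*(P[1]-P[0])[[1,0]])), np.degrees(np.arctan2(*(P[2]-P[3])[[1,0]])))
ps=c([(97,60),(115,52),(175,92),(158,100)],5,(235,130))
Q=onz('scene',ps,210);print('scene\n',Q,Q.mean(0))
foot=c([(155,140),(30,420),(345,565)],9,(385,185))
print('foot',onz('top',foot,0))
st=c([(205,100),(270,83),(350,415),(275,430)],7,(120,170))
S=onz('top',st,210);print('arm\n',S)
tip=c([(280,440),(348,425)],7,(120,170));print('tip',onz('top',tip,221))
base=c([(570,95),(657,432),(390,507)],7,(120,170));print('base',onz('top',base,12))
ss=c([(345,73),(385,73),],5,(380,165));print('scene tip',onz('scene',ss,221))
ss=c([(362,235),(408,225),],5,(380,165));print('scene post end',onz('scene',ss,210))
# beads
b=c([(157,142),(217,133),(185,184),(250,187),(219,240),(283,233),(239,285)],4,(260,170))
B=onz('top',b,25);print('beads\n',B)
E
```

```text
paddle top
 [[ 517.2 -236.   210. ]
 [ 494.4 -289.7  210. ]
 [ 483.9 -284.3  210. ]
 [ 506.2 -230.6  210. ]] [ 500.4 -260.1  210. ]
width 58.337696262149954 dir -113.00406759191053 -112.57046069594067
scene
 [[ 496.9 -287.8  210. ]
 [ 485.8 -281.5  210. ]
 [ 507.7 -231.4  210. ]
 [ 518.3 -237.3  210. ]] [ 502.2 -259.5  210. ]
foot [[ 560.9 -232.2    0. ]
 [ 479.8 -196.9    0. ]
 [ 440.8 -287.2    0. ]]
arm
 [[560.  336.1 210. ]
 [565.6 317.5 210. ]
 [468.4 288.2 210. ]
 [463.5 309.6 210. ]]
tip [[460.5 304.1 221. ]
 [465.3 284.9 221. ]]
base [[589.5 282.1  12. ]
 [468.7 244.7  12. ]
 [439.7 337.9  12. ]]
scene tip [[464.3 283.8 221. ]
 [456.1 304.  221. ]]
scene post end [[573.7 313.5 210. ]
 [557.6 334.4 210. ]]
beads
 [[539.   32.2  25. ]
 [545.6  -5.2  25. ]
 [513.1  13.9  25. ]
 [512.2 -26.8  25. ]
 [478.6  -8.3  25. ]
 [484.  -48.1  25. ]
 [451.  -21.4  25. ]]
```

Run:
```python
from h import *
np.set_printoptions(precision=3,suppress=True)
s=status.state();print(s['time_s'],R.from_euler('xyz',s['ee_rot'],degrees=True).as_matrix(),s['qpos'])
# pan rim ellipse: mark by mask
f=cv2.imread('pics/top0.png')
g=cv2.cvtColor(f,cv2.COLOR_BGR2GRAY)
C=cam('top')
# candidate projected circle: manual rim points in crop
pts=np.array([(47,215),(334,215),(190,73),(190,361),(85,115),(292,115),(88,318),(292,316)],float)
px=(pts+.5)/4-.5+[260,170]
P=onz('top',px,70)
A=np.c_[2*P[:,:2],np.ones(len(P))];x=np.linalg.lstsq(A,(P[:,:2]**2).sum(1),rcond=None)[0]
print('pan',x[:2],np.sqrt(x[2]+x[0]**2+x[1]**2), np.linalg.norm(P[:,:2]-x[:2],axis=1))
ears=(np.array([(102,75),(283,360)])+.5)/4-.5+[260,170]
E=onz('top',ears,55);print(E)
pc=x[:2]
b=(np.array([(157,142),(217,133),(185,184),(250,187),(219,240),(283,233),(239,285)])+.5)/4-.5+[260,170]
B=onz('top',b,25)[:,:2];print(B-pc,np.linalg.norm(B-pc,axis=1),np.degrees(np.arctan2((B-pc)[:,1],(B-pc)[:,0])))
np.save('beads0.npy',B)
# gray tone of bearing etc
```

```text
0.15 [[-0.001  0.452  0.892]
 [-0.001  0.892 -0.452]
 [-1.    -0.001 -0.   ]] [61.995 18.344 89.692 -0.    72.044 -1.148]
pan [492.065   9.562] 86.0363425913035 [85.269 86.34  85.538 86.584 87.128 85.891 85.872 85.655]
[[576.718  65.895  55.   ]
 [406.69  -48.685  55.   ]]
[[ 46.888  22.64 ]
 [ 53.53  -14.801]
 [ 20.991   4.361]
 [ 20.138 -36.348]
 [-13.427 -17.818]
 [ -8.094 -57.67 ]
 [-41.057 -30.995]] [52.068 55.538 21.439 41.554 22.311 58.235 51.443] [  25.773  -15.456   11.736  -61.013 -127.002  -97.989 -142.949]
```

```bash
cat >> h.py <<'E'
def plan(*targets, ref=None):
    """targets: (x,y,z,psi); prints shift(cm) in tool axes + turn(rad) from present measured pose"""
    if ref is None:
        s=status.state(); M=R.from_euler('xyz',s['ee_rot'],degrees=True).as_matrix()
        p=np.array(s['ee_pos']); psi=np.degrees(np.arctan2(M[1,1],M[0,1])); print('at',np.round(p,1),'psi',round(psi,1),'t',round(s['time_s'],2),'w',round(s['gripper_width'],1),'F',np.round(s['force'],1),'q6',round(s['qpos'][5],1))
    else: p=np.array(ref[:3]);psi=ref[3]
    c,sn=np.cos(np.radians(psi)),np.sin(np.radians(psi))
    for t in targets:
        d=(np.array(t[:3])-p)/10
        print([[round(-d[2],2),round(c*d[0]+sn*d[1],2),round(sn*d[0]-c*d[1],2)],round(np.radians(psi-t[3]),3)])
E
python3 - <<'E'
from h import *
plan((300,400,370,40),(501,-260,370,-23),(501,-260,254,-23))
E
```

```text
at [259.7 512.7 291.6] psi 63.1 t 0.15 w 91.5 F [ 0.3 -0.  -0.4] q6 -1.1
[[np.float64(-7.84), np.float64(-8.23), np.float64(8.69)], np.float64(0.404)]
[[np.float64(-7.84), np.float64(-58.03), np.float64(56.44)], np.float64(1.503)]
[[np.float64(3.76), np.float64(-58.03), np.float64(56.44)], np.float64(1.503)]
```

Call:
move_arm --moves '[[[-7.84,-8.23,8.69],0.404,1],[[-7.84,-8.23,8.69],0.404,1],[[-7.84,-58.03,56.44],1.503,1],[[-7.84,-58.03,56.44],1.503,1],[[-7.84,-58.03,56.44],1.503,1],[[-7.84,-58.03,56.44],1.503,1],[[-7.84,-58.03,56.44],1.503,1],[[-7.84,-58.03,56.44],1.503,1],[[-7.84,-58.03,56.44],1.503,1],[[-7.84,-58.03,56.44],1.503,1],[[-7.84,-58.03,56.44],1.503,1],[[-7.84,-58.03,56.44],1.503,1],[[-7.84,-58.03,56.44],1.503,1],[[-7.84,-58.03,56.44],1.503,1],[[-7.84,-58.03,56.44],1.503,1],[[-7.84,-58.03,56.44],1.503,1],[[-7.84,-58.03,56.44],1.503,1],[[-7.84,-58.03,56.44],1.503,1]]'

```text
time_s: 2.4
ee_pos: [501.0, -258.6, 371.1]
ee_rot: [103.6, 90.0, -9.3]
force: [0.1, -0.4, 0.6]
gripper_width: 91.3
```

Run:
```python
from h import *
plan((501,-260,290,-23),(501,-260,254,-23))
shot('wrist','w1')
C=cam('wrist')
yaw=np.radians(-23);X=np.array([np.cos(yaw),np.sin(yaw),0]);Y=np.array([-X[1],X[0],0])
o=np.array([501,-260,210.])
print(proj('wrist',[o+a*X*7+b*Y*30 for a,b in((1,1),(1,-1),(-1,-1),(-1,1))],C))
```

```text
at [ 501.  -258.6  371.1] psi -22.9 t 2.4 w 91.3 F [ 0.1 -0.4  0.6] q6 -5.6
[[np.float64(8.11), np.float64(0.05), np.float64(0.13)], np.float64(0.002)]
[[np.float64(11.71), np.float64(0.05), np.float64(0.13)], np.float64(0.002)]
[[331.49999282 175.14138496]
 [330.77382353 241.66232464]
 [315.00597614 241.65447787]
 [314.62365029 175.12024065]]
```

View pics/w1.png

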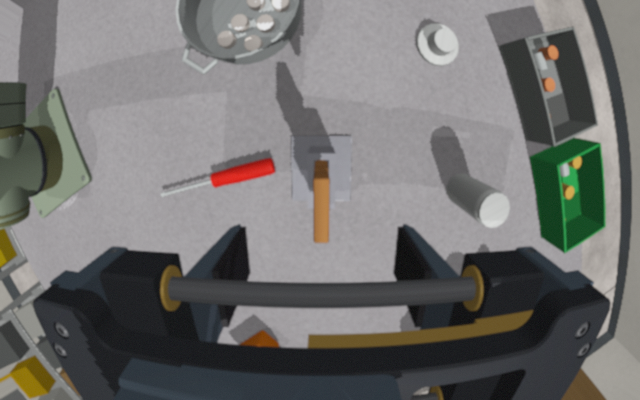

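The wrist view has the bar's top face at (313–329, 177–242), within 2 px of my prediction. I'll descend and grip.

Call:
move_arm --moves '[[[4,0,0.1],0,1],[[8,0,0.12],0,1],[[11,0,0.12],0,1],[[11.7,0,0.12],0,1],[[11.7,0,0.12],0,-1],[[11.7,0,0.12],0,-1],[[11.7,0,0.12],0,-1],[[11.7,0,0.12],0,-1],[[11.7,0,0.12],0,-1],[[11.7,0,0.12],0,-1],[[11.7,0,0.12],0,-1],[[11.7,0,0.12],0,-1]]' --force 45

```text
time_s: 3.95
ee_pos: [500.6, -260.8, 253.6]
ee_rot: [-133.5, 90.0, 113.5]
force: [-0.2, -0.7, 0.2]
gripper_width: 13.6
```

Run:
```python
from h import *
s=status.state();p=s['ee_pos']
pc=np.array([492,9.5])
def at(r,a,ps,z): return (pc[0]+r*np.cos(np.radians(a)),pc[1]+r*np.sin(np.radians(a)),z,ps)
plan((p[0],p[1],375,-23),at(42,80,140,375),at(42,80,140,257))
```

```text
at [ 500.6 -260.8  253.6] psi -23.0 t 3.95 w 13.6 F [-0.2 -0.7  0.2] q6 -5.7
[[np.float64(-12.14), np.float64(0.0), np.float64(-0.0)], np.float64(0.0)]
[[np.float64(-12.14), np.float64(-12.29), np.float64(-28.64)], np.float64(-2.844)]
[[np.float64(-0.34), np.float64(-12.29), np.float64(-28.64)], np.float64(-2.844)]
```

Call:
move_arm --moves '[[[-2,0,0],0,-1],[[-4,0,0],0,-1],[[-6,0,0],0,-1],[[-9,0,0],0,-1],[[-12.14,0,0],0,-1],[[-12.14,0,0],0,-1]]' --force 45

```text
time_s: 4.7
ee_pos: [501.3, -261.2, 376.9]
ee_rot: [85.6, 89.7, -27.4]
force: [-0.6, -0.2, -2.2]
gripper_width: 14.0
```

Run:
```python
from h import *
s=status.state();p=s['ee_pos']
pc=np.array([492,9.5])
def at(r,a,ps,z): return (pc[0]+r*np.cos(np.radians(a)),pc[1]+r*np.sin(np.radians(a)),z,ps)
plan(at(42,80,140,375))
shot('scene','s2',(200,80,200,160),4)
```

```text
at [ 501.3 -261.2  376.9] psi -23.0 t 4.7 w 14.0 F [-0.6 -0.2 -2.2] q6 -5.7
[[np.float64(0.19), np.float64(-12.36), np.float64(-28.65)], np.float64(-2.844)]
```

View pics/s2.png

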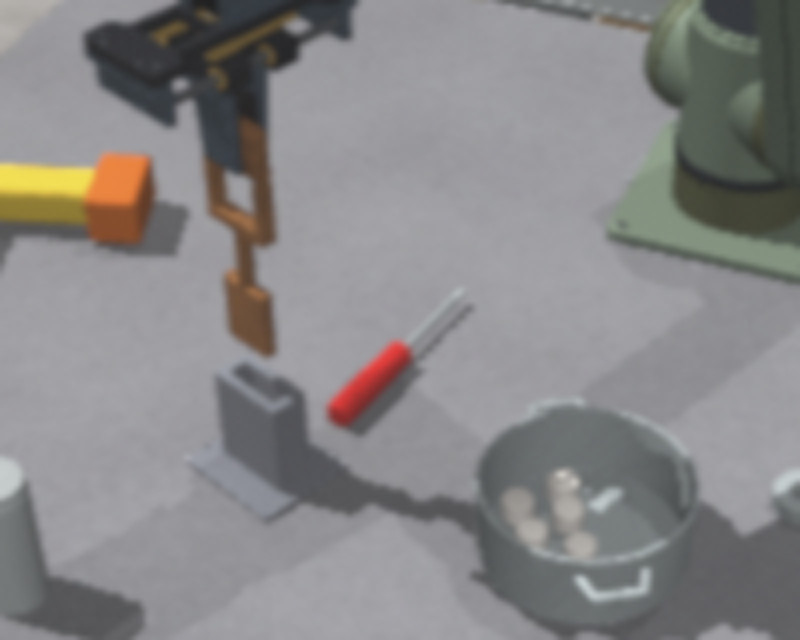

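The paddle is out of the holder and upright in the grip, with its tip at crop (250,350). Next I'll take it over the bare half of the pan, turning it as it goes.

Call:
move_arm --moves '[[[0.1,-12.36,-28.65],-2.844,-1],[[0.1,-12.36,-28.65],-2.844,-1],[[0.1,-12.36,-28.65],-2.844,-1],[[0.1,-12.36,-28.65],-2.844,-1],[[0.1,-12.36,-28.65],-2.844,-1],[[0.1,-12.36,-28.65],-2.844,-1],[[0.1,-12.36,-28.65],-2.844,-1],[[0.1,-12.36,-28.65],-2.844,-1],[[0.1,-12.36,-28.65],-2.844,-1],[[0.1,-12.36,-28.65],-2.844,-1],[[0.1,-12.36,-28.65],-2.844,-1],[[0.1,-12.36,-28.65],-2.844,-1],[[0.1,-12.36,-28.65],-2.844,-1],[[0.1,-12.36,-28.65],-2.844,-1],[[0.1,-12.36,-28.65],-2.844,-1],[[0.1,-12.36,-28.65],-2.844,-1],[[0.1,-12.36,-28.65],-2.844,-1],[[0.1,-12.36,-28.65],-2.844,-1]]'

```text
time_s: 7.0
ee_pos: [498.6, 51.2, 373.6]
ee_rot: [128.0, 90.0, 177.9]
force: [-0.1, 0.5, -1.7]
gripper_width: 13.9
```

Run:
```python
from h import *
pc=np.array([492,9.5])
def at(r,a,ps,z): return (pc[0]+r*np.cos(np.radians(a)),pc[1]+r*np.sin(np.radians(a)),z,ps)
plan(at(42,80,140,375),at(42,80,140,257))
shot('scene','s3',(280,80,160,160),4)
print(proj('scene',[(492,9.5,70)]))
```

```text
at [498.6  51.2 373.6] psi 139.9 t 7.0 w 13.9 F [-0.1  0.5 -1.7] q6 -135.3
[[np.float64(-0.14), np.float64(-0.08), np.float64(0.02)], np.float64(-0.002)]
[[np.float64(11.66), np.float64(-0.08), np.float64(0.02)], np.float64(-0.002)]
[[346.66520132 200.01560505]]
```

View pics/s3.png

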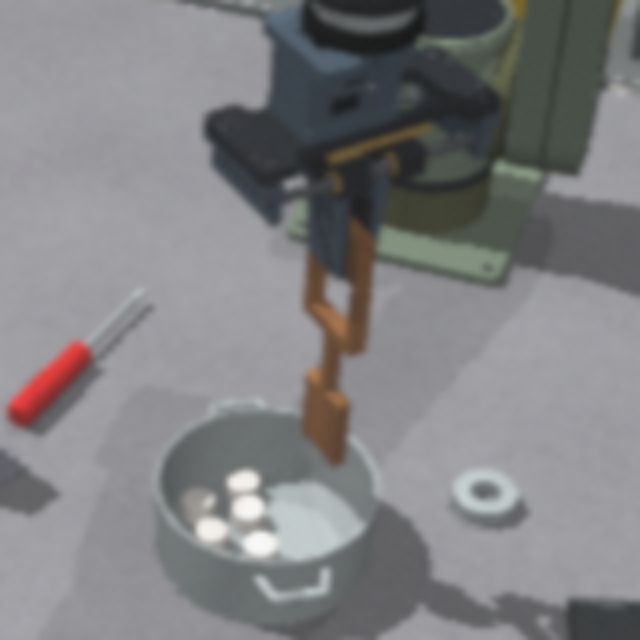

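The blade hangs over the bare side, with its lower edge at crop (330,455) and the pieces at lower left. Next I'll compute the descent and the first part of the circular sweep.

```bash
cat >> h.py <<'E'
pc=np.array([492,9.5])
def at(r,a,ps,z=257): return (pc[0]+r*np.cos(np.radians(a)),pc[1]+r*np.sin(np.radians(a)),z,ps)
def rows(ts,g=-1):
    import io,contextlib
    s=status.state(); M=R.from_euler('xyz',s['ee_rot'],degrees=True).as_matrix()
    p=np.array(s['ee_pos']); psi=np.degrees(np.arctan2(M[1,1],M[0,1]))
    c,sn=np.cos(np.radians(psi)),np.sin(np.radians(psi)); o=[]
    for t in ts:
        d=(np.array(t[:3])-p)/10; dp=(psi-t[3]+180)%360-180
        o.append([[round(float(v),1) for v in(-d[2],c*d[0]+sn*d[1],sn*d[0]-c*d[1])],round(float(np.radians(dp)),2),g])
    print('at',np.round(p,1),round(psi,1)); print(o)
E
python3 - <<'E'
from h import *
rows([at(42,80,140,z) for z in(335,295,260,257)]+[at(43,65,140)]+[at(44,a,a+90) for a in range(50,-91,-10)])
E
```

```text
at [498.6  51.2 373.8] 139.9
[[[3.9, -0.1, 0.0], -0.0, -1], [[7.9, -0.1, 0.0], -0.0, -1], [[11.4, -0.1, 0.0], -0.0, -1], [[11.7, -0.1, 0.0], -0.0, -1], [[11.7, -1.1, 0.5], -0.0, -1], [[11.7, -2.2, 0.8], -0.0, -1], [[11.7, -2.9, 0.7], 0.17, -1], [[11.7, -3.7, 0.5], 0.35, -1], [[11.7, -4.4, 0.2], 0.52, -1], [[11.7, -5.0, -0.2], 0.7, -1], [[11.7, -5.5, -0.8], 0.87, -1], [[11.7, -6.0, -1.4], 1.05, -1], [[11.7, -6.3, -2.1], 1.22, -1], [[11.7, -6.5, -2.8], 1.39, -1], [[11.7, -6.6, -3.6], 1.57, -1], [[11.7, -6.5, -4.4], 1.74, -1], [[11.7, -6.3, -5.1], 1.92, -1], [[11.7, -6.0, -5.8], 2.09, -1], [[11.7, -5.6, -6.4], 2.27, -1], [[11.7, -5.0, -7.0], 2.44, -1]]
```

Call:
move_arm --moves '[[[3.9,-0.1,0.0],0,-1],[[7.9,-0.1,0.0],0,-1],[[11.4,-0.1,0.0],0,-1],[[11.7,-0.1,0.0],0,-1],[[11.7,-1.1,0.5],0,-1],[[11.7,-2.2,0.8],0,-1],[[11.7,-2.9,0.7],0.17,-1],[[11.7,-3.7,0.5],0.35,-1],[[11.7,-4.4,0.2],0.52,-1],[[11.7,-5.0,-0.2],0.7,-1],[[11.7,-5.5,-0.8],0.87,-1],[[11.7,-6.0,-1.4],1.05,-1],[[11.7,-6.3,-2.1],1.22,-1],[[11.7,-6.5,-2.8],1.39,-1]]'

```text
time_s: 8.8
ee_pos: [532.1, -12.6, 258.5]
ee_rot: [37.4, 89.8, 7.4]
force: [-0.1, 0.7, -1.0]
gripper_width: 14.3
```

Run:
```python
from h import *
plan()
rows([at(44,a,a+90) for a in range(-40,-151,-10)])
shot('scene','s4',(280,80,160,160),4)
```

```text
at [532.1 -12.6 258.5] psi 60.0 t 8.8 w 14.3 F [-0.1  0.7 -1. ] q6 -62.6
at [532.1 -12.6 258.5] 60.0
[[[0.2, -0.9, -0.2], 0.17, -1], [[0.2, -1.6, -0.4], 0.35, -1], [[0.2, -2.3, -0.8], 0.52, -1], [[0.2, -2.9, -1.2], 0.7, -1], [[0.2, -3.5, -1.7], 0.87, -1], [[0.2, -3.9, -2.4], 1.05, -1], [[0.2, -4.2, -3.1], 1.22, -1], [[0.2, -4.4, -3.8], 1.4, -1], [[0.2, -4.5, -4.6], 1.57, -1], [[0.2, -4.4, -5.3], 1.74, -1], [[0.2, -4.2, -6.1], 1.92, -1], [[0.2, -3.9, -6.8], 2.09, -1]]
```

View pics/s4.png

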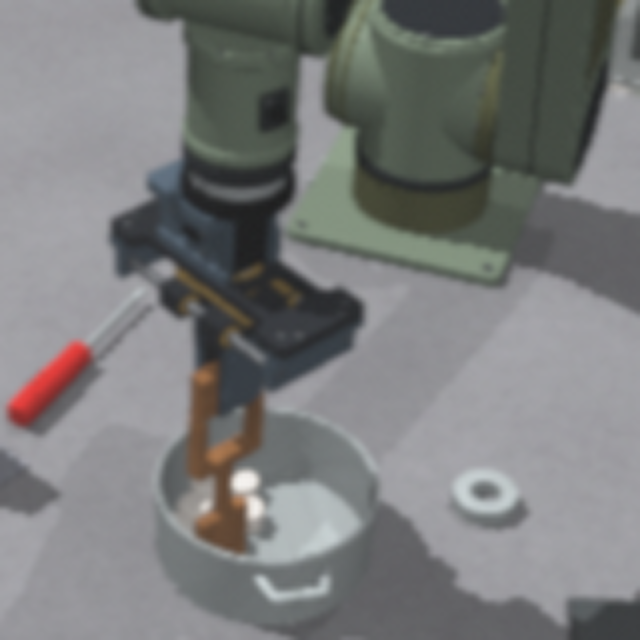

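The blade is down in the pan at crop (225,530), pushing the pieces, and the force is low. I'll carry on with the sweep.

Call:
move_arm --moves '[[[0.2,-0.9,-0.2],0.17,-1],[[0.2,-1.6,-0.4],0.35,-1],[[0.2,-2.3,-0.8],0.52,-1],[[0.2,-2.9,-1.2],0.7,-1],[[0.2,-3.5,-1.7],0.87,-1],[[0.2,-3.9,-2.4],1.05,-1],[[0.2,-4.2,-3.1],1.22,-1],[[0.2,-4.4,-3.8],1.4,-1],[[0.2,-4.5,-4.6],1.57,-1],[[0.2,-4.4,-5.3],1.74,-1],[[0.2,-4.2,-6.1],1.92,-1],[[0.2,-3.9,-6.8],2.09,-1]]'

```text
time_s: 10.35
ee_pos: [453.6, -12.9, 256.5]
ee_rot: [126.9, 89.7, -22.7]
force: [-0.2, -2.3, -1.0]
gripper_width: 13.9
```

Run:
```python
from h import *
plan()
rows([at(44,a,a+90) for a in range(-160,-191,-10)])
shot('scene','s5',(280,80,160,160),4)
shot('top','t5',(230,150,160,150),5)
```

```text
at [453.6 -12.9 256.5] psi -59.6 t 10.35 w 13.9 F [-0.2 -2.3 -1. ] q6 56.6
at [453.6 -12.9 256.5] -59.6
[[[-0.0, -0.8, -0.1], 0.18, -1], [[-0.0, -1.5, -0.3], 0.36, -1], [[-0.0, -2.2, -0.7], 0.53, -1], [[-0.0, -2.8, -1.1], 0.71, -1]]
```

View pics/s5.png

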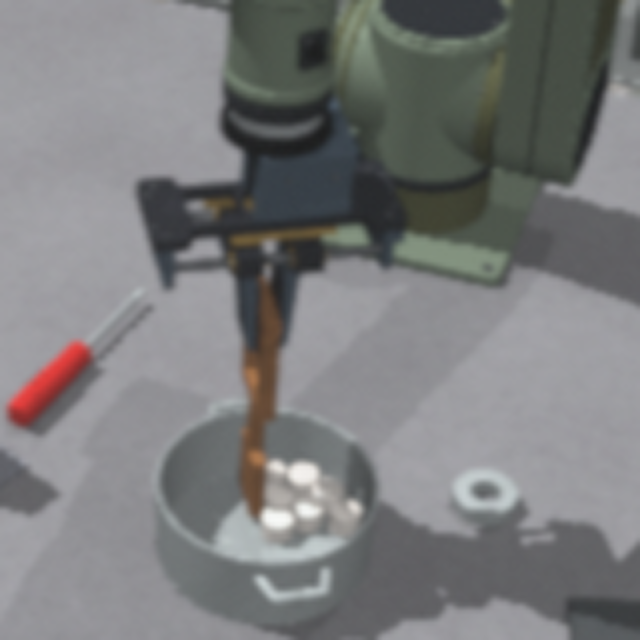

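View pics/t5.png

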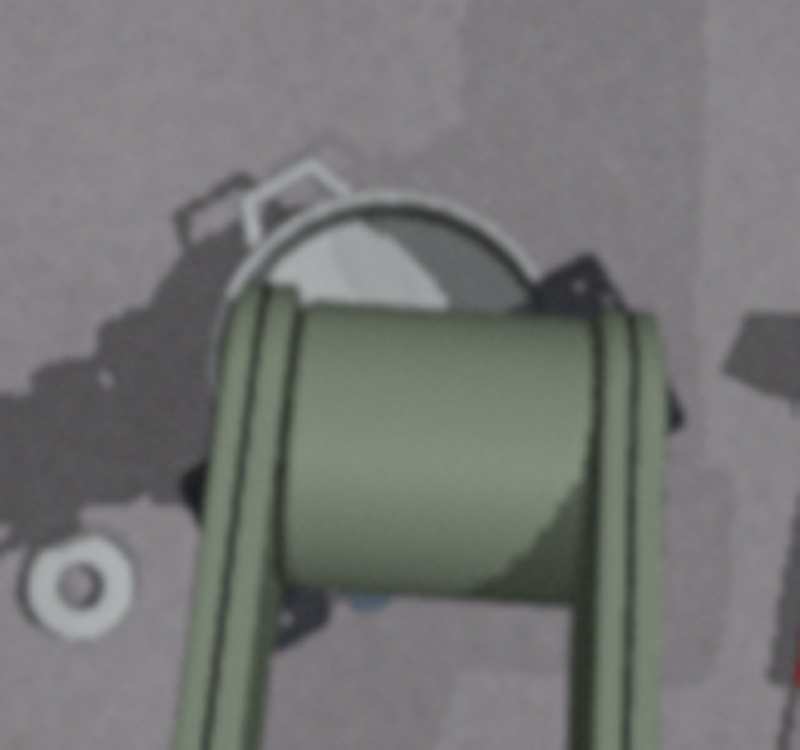

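All the visible pieces now sit ahead of the blade in the formerly bare half, around crop (310,500). I'll push about 25° more, back off and lift clear to look.

Call:
move_arm --moves '[[[0,-0.8,-0.1],0.18,-1],[[0,-1.5,-0.3],0.36,-1],[[0,-1.9,-0.5],0.45,-1],[[0,-1.9,-0.5],0.45,-1],[[0,-1.2,-0.2],0.36,-1],[[0,-0.8,-0.1],0.3,-1],[[-4,-0.8,-0.1],0.3,-1],[[-8,-0.8,-0.1],0.3,-1],[[-11.5,-0.8,-0.1],0.3,-1],[[-12,-0.8,-0.1],0.3,-1]]'

```text
time_s: 11.7
ee_pos: [449.9, -5.0, 377.3]
ee_rot: [170.5, 89.7, 4.0]
force: [0.1, -0.1, -2.0]
gripper_width: 13.7
```

Run:
```python
from h import *
plan((430,200,380,17.4))
shot('scene','s6',(280,80,160,160),4)
```

```text
at [449.9  -5.  377.3] psi -76.4 t 11.7 w 13.7 F [ 0.1 -0.1 -2. ] q6 74.3
[[np.float64(-0.27), np.float64(-20.39), np.float64(-2.87)], np.float64(-1.638)]
```

View pics/s6.png

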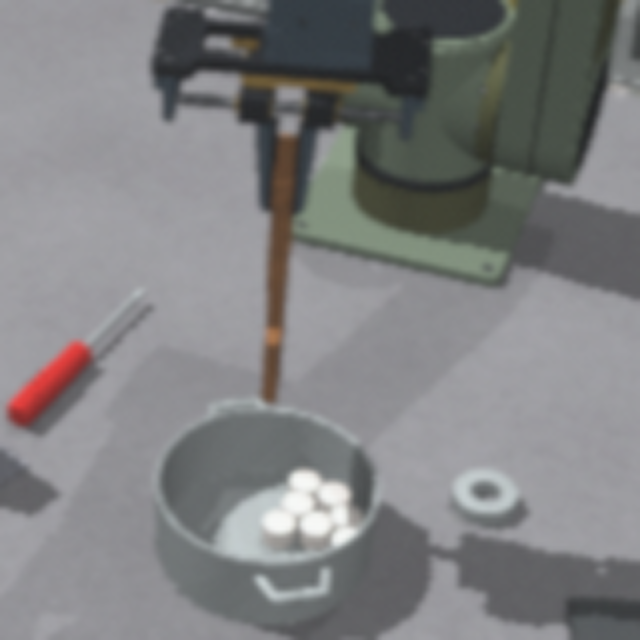

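Run:
```python
from h import *
np.set_printoptions(precision=1,suppress=True)
b=(np.array([(305,481),(334,493),(300,503),(278,525),(316,525),(342,513),(346,537)])+.5)/4-.5+[280,80]
B=onz('scene',b,25)[:,:2];B0=np.load('beads0.npy');print(B-pc)
print(np.linalg.norm(B0[:,None]-B[None],axis=2))
s=status.state();p=s['ee_pos']
q=proj('scene',[p+[0,0,-60-15],p+[0,0,-60-188]]);print((q-[280,80])*4)
```

```text
[[-56.7  14.1]
 [-52.2  39.6]
 [-31.5  18.1]
 [ -2.    9.8]
 [-12.9  37.2]
 [-33.   52. ]
 [ -9.   62.6]]
[[104.  100.6  78.6  50.7  61.6  85.2  68.8]
 [114.  118.9  91.2  60.8  84.4 109.4  99.6]
 [ 78.4  81.2  54.3  23.7  47.2  72.1  65.5]
 [ 91.9 104.8  75.   51.1  80.6 103.1 103.2]
 [ 53.8  69.2  40.2  29.8  54.9  72.5  80.5]
 [ 86.6 106.7  79.2  67.6  94.9 112.5 120.3]
 [ 47.7  71.4  49.9  56.3  73.7  83.4  98.9]]
[[283.4 193.9]
 [270.5 383.2]]
```

All seven pieces are visible standing in the pan. Every start-to-end distance is at least 23.7 mm. I'll move to the pre-hang point to clear the top camera and check the nearest piece more precisely.

Run:
```python
from h import *
plan((419,280,377,17.4))
```

```text
at [449.4  -5.  376.2] psi -76.5 t 11.75 w 13.5 F [ 0.9 -0.6 -1. ] q6 74.4
[[np.float64(-0.08), np.float64(-28.42), np.float64(-3.71)], np.float64(-1.639)]
```

Call:
move_arm --moves '[[[0,-28.4,-3.7],-1.639,-1],[[0,-28.4,-3.7],-1.639,-1],[[0,-28.4,-3.7],-1.639,-1],[[0,-28.4,-3.7],-1.639,-1],[[0,-28.4,-3.7],-1.639,-1],[[0,-28.4,-3.7],-1.639,-1],[[0,-28.4,-3.7],-1.639,-1],[[0,-28.4,-3.7],-1.639,-1],[[0,-28.4,-3.7],-1.639,-1],[[0,-28.4,-3.7],-1.639,-1],[[0,-28.4,-3.7],-1.639,-1],[[0,-28.4,-3.7],-1.639,-1]]'

```text
time_s: 13.25
ee_pos: [419.0, 279.9, 374.6]
ee_rot: [-83.5, 90.0, -156.2]
force: [0.5, 0.6, -1.3]
gripper_width: 13.6
```

Run:
```python
from h import *
plan()
f=shot('top','t7'); cv2.imwrite('pics/t7p.png',cv2.resize(f[170:280,250:360],None,fx=5,fy=5,interpolation=cv2.INTER_CUBIC))
cv2.imwrite('pics/t7s.png',cv2.resize(f[150:270,110:250],None,fx=5,fy=5,interpolation=cv2.INTER_CUBIC))
shot('scene','s7',(380,40,160,160),4)
shot('wrist','w7')
```

```text
at [419.  279.9 374.6] psi 17.3 t 13.25 w 13.6 F [ 0.5  0.6 -1.3] q6 15.2
```

View pics/t7p.png

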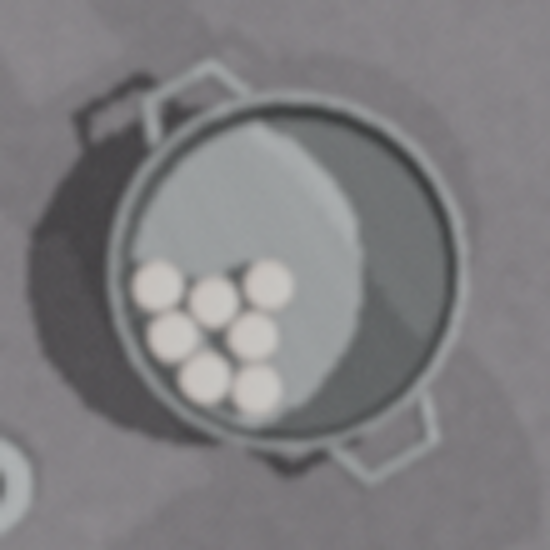

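View pics/t7s.png

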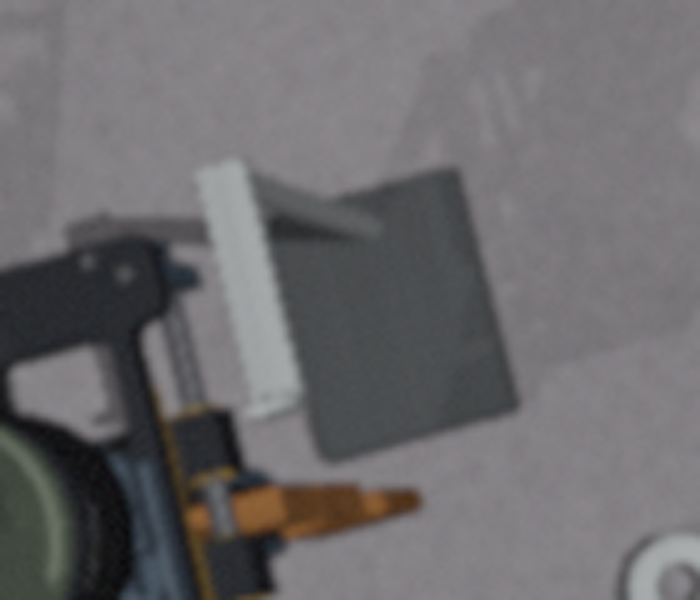

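View pics/s7.png

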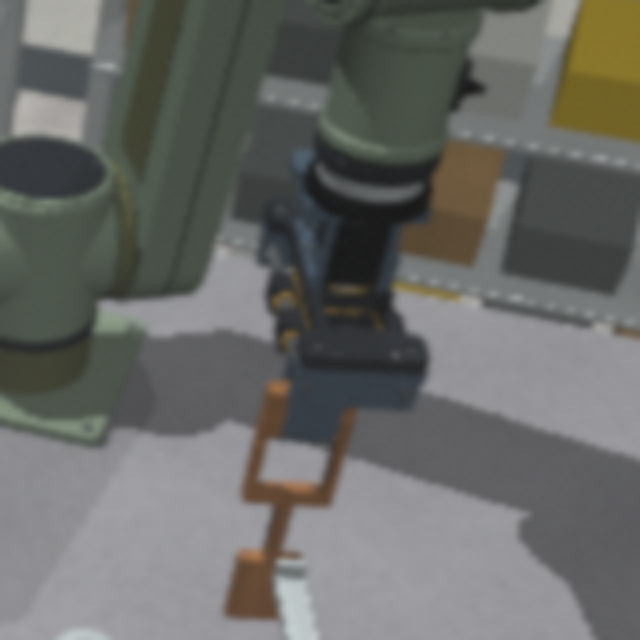

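View pics/w7.png

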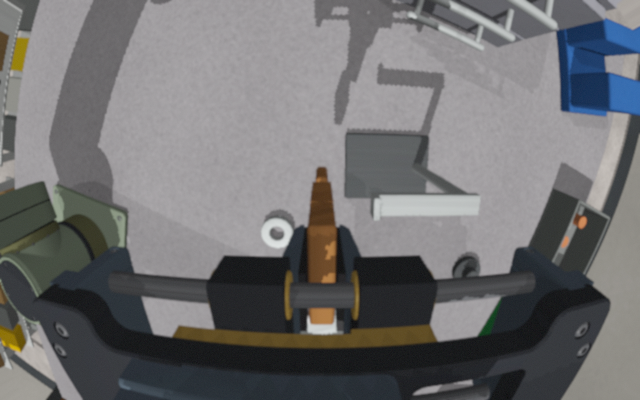

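Run:
```python
from h import *
np.set_printoptions(precision=1,suppress=True)
b=(np.array([(158,286),(214,302),(269,286),(173,337),(253,337),(205,378),(257,386)])+.5)/5-.5+[250,170]
B=onz('top',b,25)[:,:2];B0=np.load('beads0.npy');print(B-pc)
D=np.linalg.norm(B0[:,None]-B[None],axis=2);print(D.min(1),D.min(0))
C=cam('wrist')
S=onz('wrist',[(383,195),(479,195),(479,216),(383,217)],210,C);print(S)
T=onz('wrist',[(373,195),(382,195),(382,218),(374,218)],221,C);print(T,T.mean(0))
```

```text
[[ -8.4  65.1]
 [-15.6  36.9]
 [ -7.    9.8]
 [-33.5  56.8]
 [-32.5  17. ]
 [-53.4  40.2]
 [-56.7  14.3]]
[55.5 65.4 28.6 53.5 28.3 67.4 47.9] [67.4 49.  28.3 75.6 39.7 70.4 47.9]
[[465.1 306.6 210. ]
 [555.  335.1 210. ]
 [564.5 316.2 210. ]
 [472.2 287.6 210. ]]
[[453.9 306.2 221. ]
 [461.2 308.5 221. ]
 [468.3 289.5 221. ]
 [461.7 287.5 221. ]] [461.3 297.9 221. ]
```

From the top view, every piece now lies at least 28 mm from any starting spot, with seven in the pan. The wrist view puts the hook's axis through (500, 306) at 17.4°. Next I'll work out the hanging path.

Run:
```python
from h import *
plan((419,280.5,317,17.4),(450,290.3,317,17.4),(500,306,317,17.4))
```

```text
at [419.  279.9 375. ] psi 17.3 t 13.4 w 14.0 F [ 0.3 -0.7 -1.2] q6 15.2
[[np.float64(5.8), np.float64(0.01), np.float64(-0.06)], np.float64(-0.002)]
[[np.float64(5.8), np.float64(3.27), np.float64(-0.07)], np.float64(-0.002)]
[[np.float64(5.8), np.float64(8.51), np.float64(-0.08)], np.float64(-0.002)]
```

Call:
move_arm --moves '[[[3,0,-0.06],0,-1],[[5.5,0,-0.06],0,-1],[[5.8,0,-0.06],0,-1],[[5.8,0,-0.06],0,-1],[[5.8,0,-0.06],0,-1]]'

```text
time_s: 14.02
ee_pos: [419.3, 280.8, 318.3]
ee_rot: [106.7, 89.9, 34.0]
force: [0.2, -0.9, -2.0]
gripper_width: 13.7
```

Run:
```python
from h import *
plan((419,280.5,317,17.4),(500,306,317,17.4))
shot('scene','s8',(380,60,160,160),4)
```

```text
at [419.3 280.8 318.3] psi 17.3 t 14.03 w 13.7 F [ 0.2 -0.9 -2. ] q6 15.2
[[np.float64(0.13), np.float64(-0.04), np.float64(0.02)], np.float64(-0.002)]
[[np.float64(0.13), np.float64(8.45), np.float64(-0.01)], np.float64(-0.002)]
```

View pics/s8.png

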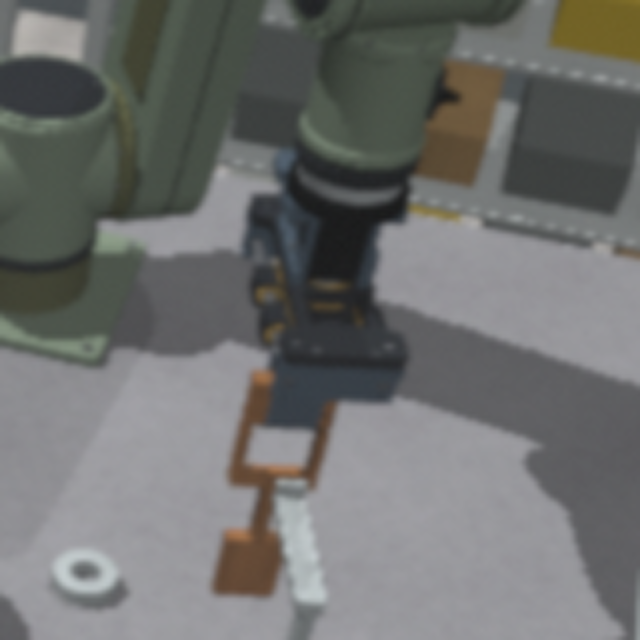

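The window is at crop (240–330, 420–480), with the hook's end just ahead of it at (290,487). I'll advance half-way and check.

Call:
move_arm --moves '[[[0.1,1.5,0],0,-1],[[0.1,3,0],0,-1],[[0.1,4.5,0],0,-1],[[0.1,5.5,0],0,-1],[[0.1,5.5,0],0,-1]]'

```text
time_s: 14.7
ee_pos: [472.1, 297.0, 315.6]
ee_rot: [-83.4, 90.0, -156.1]
force: [-0.2, -0.2, -2.2]
gripper_width: 13.7
```

Run:
```python
from h import *
plan((500,306,317,17.4),(500,306,295,17.4))
shot('scene','s9',(380,60,160,160),4)
```

```text
at [472.1 297.  315.6] psi 17.3 t 14.7 w 13.7 F [-0.2 -0.2 -2.2] q6 13.7
[[np.float64(-0.14), np.float64(2.93), np.float64(-0.03)], np.float64(-0.002)]
[[np.float64(2.06), np.float64(2.93), np.float64(-0.03)], np.float64(-0.002)]
```

View pics/s9.png

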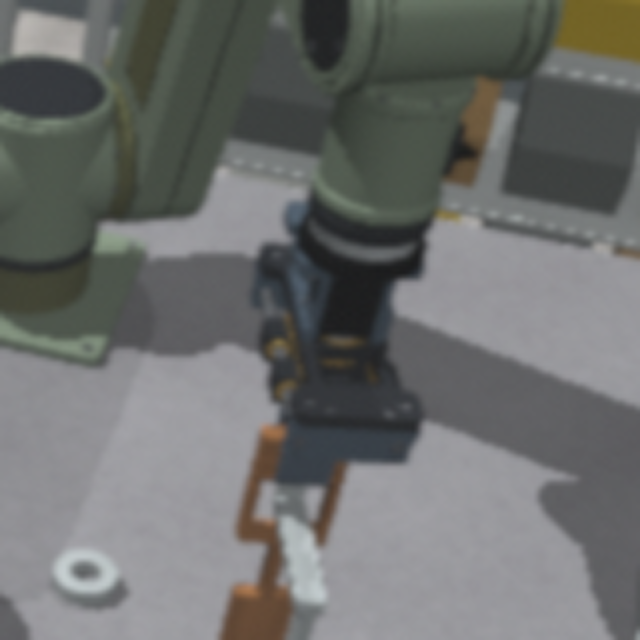

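The arm has passed through the window without touching, between its side bars (force unchanged). I'll go on to the seat and lower.

Call:
move_arm --moves '[[[-0.1,1,0],0,-1],[[-0.1,2,0],0,-1],[[-0.1,2.9,0],0,-1],[[-0.1,2.9,0],0,-1],[[0.8,2.9,0],0,-1],[[1.5,2.9,0],0,-1],[[1.8,2.9,0],0,-1],[[1.8,2.9,0],0,-1]]'

```text
time_s: 15.75
ee_pos: [498.9, 305.4, 297.7]
ee_rot: [-78.0, 90.0, -150.7]
force: [0.3, 1.1, -0.3]
gripper_width: 13.5
```

Run:
```python
from h import *
plan((500,306,295,17.4))
shot('scene','s10',(380,60,160,160),4)
```

```text
at [498.9 305.4 297.7] psi 17.3 t 15.75 w 13.5 F [ 0.3  1.1 -0.3] q6 13.0
[[np.float64(0.27), np.float64(0.13), np.float64(-0.02)], np.float64(-0.002)]
```

View pics/s10.png

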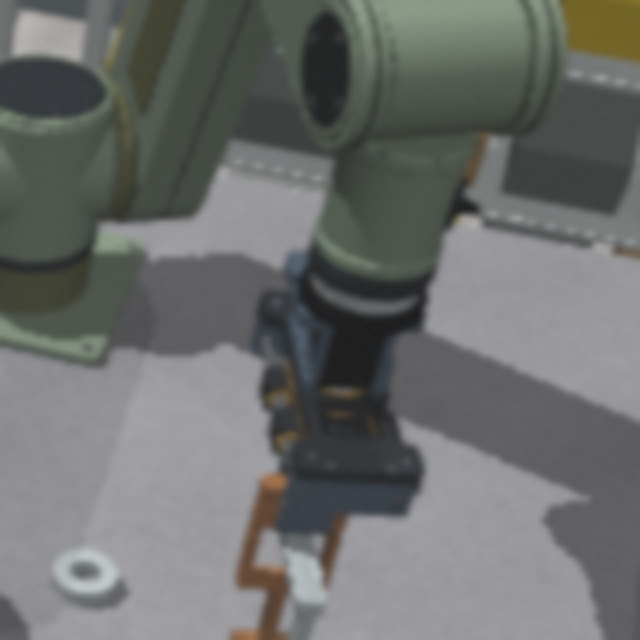

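Call:
move_arm --moves '[[[0.1,0.1,0],0,-1],[[0.2,0.1,0],0,-1],[[0.25,0.1,0],0,-1],[[0.25,0.1,0],0,-1]]'

```text
time_s: 16.3
ee_pos: [500.0, 305.8, 295.6]
ee_rot: [117.5, 90.0, 44.8]
force: [0.3, -0.7, -2.1]
gripper_width: 14.1
```

Run:
```python
from h import *
plan()
```

```text
at [500.  305.8 295.6] psi 17.3 t 16.3 w 14.1 F [ 0.3 -0.7 -2.1] q6 13.0
```

Call:
move_arm --moves '[[[0.1,0,0],0,-1],[[0.1,0,0],0,-1],[[0.1,0,0],0,-1]]'

```text
time_s: 16.68
ee_pos: [500.0, 305.8, 295.4]
ee_rot: [108.2, 89.9, 35.5]
force: [-1.7, -1.3, 5.7]
gripper_width: 13.9
```

Run:
```python
from h import *
plan()
```

```text
at [500.  305.8 295.4] psi 17.3 t 16.68 w 13.9 F [-1.7 -1.3  5.7] q6 13.0
```

The paddle has seated on the hook: vertical force went from −2 to +5.7 N. I'll open only a little, because the upturned end is near, then rise.

Call:
move_arm --moves '[[[0,0,0],0,-1],[[0,0,0],0,-0.6],[[0,0,0],0,-0.5],[[0,0,0],0,-0.4],[[0,0,0],0,-0.35],[[0,0,0],0,-0.35],[[0,0,0],0,-0.35]]'

```text
time_s: 17.55
ee_pos: [500.0, 305.8, 294.5]
ee_rot: [155.6, 90.0, 82.9]
force: [-0.2, -0.1, -1.0]
gripper_width: 29.6
```

Run:
```python
from h import *
plan()
shot('wrist','w11')
shot('scene','s11',(380,60,160,160),4)
```

```text
at [500.  305.8 294.5] psi 17.3 t 17.55 w 29.6 F [-0.2 -0.1 -1. ] q6 13.0
```

View pics/w11.png

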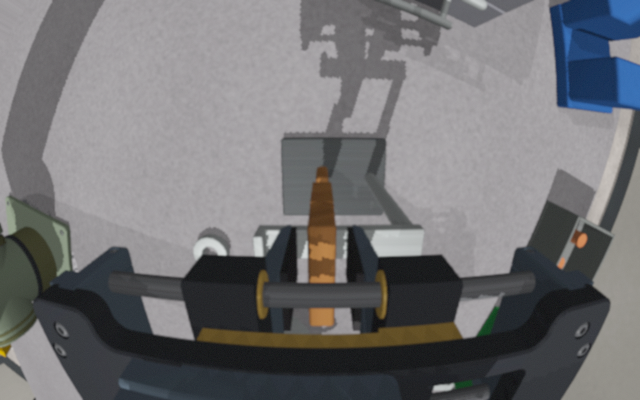

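View pics/s11.png

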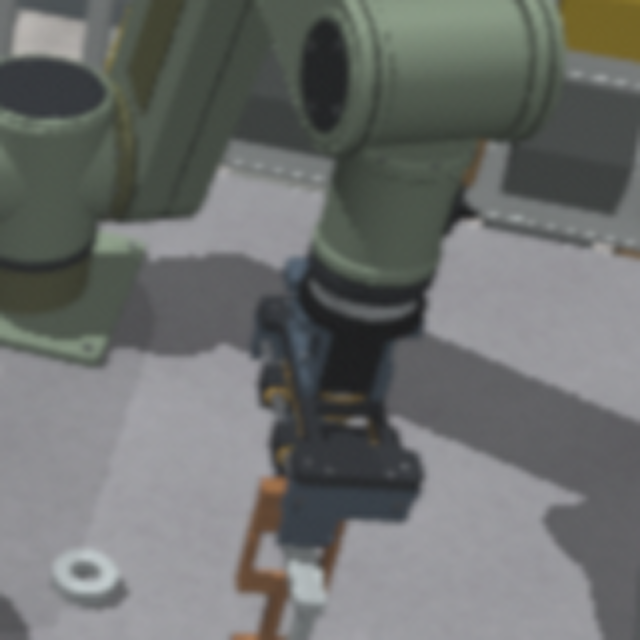

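The paddle hangs free between the open fingers, with a gap on each side of the bar at (322,250). I'll rise straight up and then move aside.

Call:
move_arm --moves '[[[-1,0,0],0,-0.35],[[-2,0,0],0,-0.35],[[-4,0,0],0,-0.35],[[-7,0,0],0,-0.35],[[-11,0,0],0,-0.35],[[-13,0,0],0,-0.35],[[-13,-6,0],0,-0.35],[[-13,-12,0],0,-0.35],[[-13,-15,0],0,-0.35],[[-13,-15,0],0,-0.35],[[-13,-15,0],0,-0.35],[[-13,-15,0],0,-0.35]]'

```text
time_s: 19.15
ee_pos: [357.8, 261.6, 424.4]
ee_rot: [-17.4, 90.0, -90.1]
force: [-0.5, 0.8, -0.4]
gripper_width: 29.7
```

Run:
```python
from h import *
plan()
shot('scene','s12')
f=cv2.imread('pics/s12.png');cv2.imwrite('pics/s12c.png',cv2.resize(f[130:290,380:540],None,fx=4,fy=4,interpolation=cv2.INTER_CUBIC))
shot('top','t12')
g=shot('scene','s13')
print(np.abs(g[130:290,420:480].astype(int)-f[130:290,420:480]).mean())
```

```text
at [357.8 261.6 424.4] psi 17.3 t 19.15 w 29.7 F [-0.5  0.8 -0.4] q6 17.4
0.38958333333333334
```

View pics/s12.png

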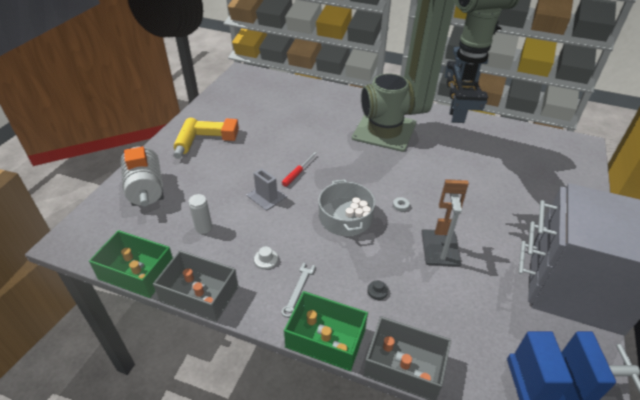

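View pics/s12c.png

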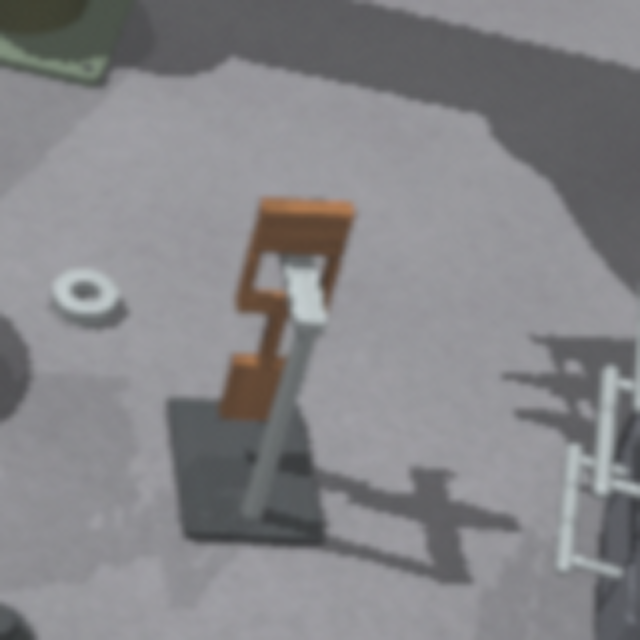

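View pics/t12.png

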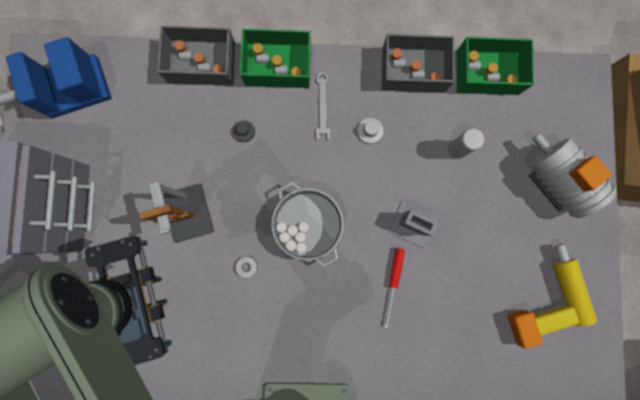

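The paddle hangs on the hook (crop (295,260)), seven pieces are in the pan, and the bystanders are where they were. I'll wait a second to check that it hangs still.

Call:
move_arm --moves '[[[0,0,0],0,-0.35],[[0,0,0],0,-0.35],[[0,0,0],0,-0.35],[[0,0,0],0,-0.35],[[0,0,0],0,-0.35],[[0,0,0],0,-0.35],[[0,0,0],0,-0.35],[[0,0,0],0,-0.35]]'

```text
time_s: 20.3
ee_pos: [356.8, 261.2, 424.6]
ee_rot: [133.2, 90.0, 60.5]
force: [0.3, -0.5, 0.2]
gripper_width: 29.7
```

Run:
```python
from h import *
f=cv2.imread('pics/s12.png');g=shot('scene','s14')
def br(i):
    h=cv2.cvtColor(i[170:245,425:475],cv2.COLOR_BGR2HSV);m=cv2.inRange(h,(3,90,30),(20,255,255));y,x=np.nonzero(m);return len(x),x.mean().round(2),y.mean().round(2)
print(br(f),br(g),np.abs(g[130:290,420:480].astype(int)-f[130:290,420:480]).max())
# bystander comparison in the top view
a=cv2.imread('pics/top0.png');b=shot('top','t14')
for n,(x,y,w,h) in dict(bearing=(228,250,35,35),gear=(225,115,35,32),wrench=(308,65,28,80),screw=(375,240,35,95),can=(440,120,50,45),flange=(350,110,40,40)).items():
    A=cv2.cvtColor(a[y:y+h,x:x+w],cv2.COLOR_BGR2GRAY).astype(np.float32);B=cv2.cvtColor(b[y:y+h,x:x+w],cv2.COLOR_BGR2GRAY).astype(np.float32)
    print(n,np.round(cv2.phaseCorrelate(A,B)[0],2))
env.job_done()
```

```text
(555, np.float64(24.69), np.float64(32.13)) (553, np.float64(24.69), np.float64(32.08)) 12
bearing [0.   0.06]
gear [ 0.08 -0.09]
wrench [0.01 0.03]
screw [ 0.07 -0.01]
can [-0.02  0.44]
flange [-0.01 -0.1 ]
the job is handed in; nothing more can be done
```

The paddle is hanging by its window on the hook of the stand and the job is handed in, at about 20 s of the 72 s allowed. I took the paddle out of the holder, swept its blade about 225° round the pan from the bare half and back into it, hung it, and backed the arm away.

- **Pieces:** The top view shows all seven standing in the pan, each at least 28 mm from every starting spot. A first, coarser check from the scene view gave 23.7 mm for the nearest one. The fingers stayed about 150 mm above them.
- **Paddle:** It hung still. Its image moved by less than 0.1 px over one second with nothing touching it.
- **Other things:** The bystanders show no movement in the top view (0.1 px or less). The can's 0.44 px is the largest reading. The arm was never near it and I think lighting or shadow caused it, but I did not check further.
- **Forces:** The highest wrist force I read was about 6 N, as the paddle was set on the hook. I read it only at the end of each move.

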